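Unlock the under-sink filter cartridge and hold it to drip

ROBOT

A 6-joint arm with a two-finger parallel gripper is mounted at the origin on the work surface. World frame = base frame: x ahead of the robot, y to its left, z up, the work surface at z = 0. Lengths are in m, angles in rad, forces in N, time in s.
With the tool pointing down it reaches from about 0.35 to 0.775 m from the base axis. Payload 7.3 kg.
Tool frame: the origin (TCP) lies midway between the tips of the shut fingers; the grasp point (between the pads) lies 19 mm behind it; z points along the fingers, y is the direction in which the jaws open and shut (so a half turn about z gives the same grasp; the last joint's range is limited). The gripper opens to 92 mm and grips with 3 to 60 N. Pads are 19 mm wide; open, the fingers measure 130 mm over their backs; the gripper's body (75 mm by 190 mm) begins 47 mm behind the grasp point.
Start: joints at [-1.342, 0.342, 1.524, -0, 1.275, -0.146], TCP at [0.192, -0.489, 0.227] pointing down, gripper open.
Joint ranges: [-2.53, 2.53], [-0.77, 2.02], [0.04, 2.7], [-1, 4.14], [0.28, 2.66], [-3.11, 3.11]. Speed limits (rad/s): [2.57, 2.57, 3.14, 3.14, 3.14, 3.14].

INTERFACE

Orientations are given as [roll, pitch, yaw] about the fixed x, y, z axes, in that order (R = Rz(yaw) Ry(pitch) Rx(roll)).
In Python, from cell import status, eyes, job gives the robot as it stands.
- The arm moves only by the tool jog_arm, never from a script. Its argument "series" is a list of rows, each a list of 3 entries, a list of its own where there are three numbers: the gripper command: -1 is shut, 1 is fully open, values between are in proportion, then the shift along the tool's x, y, z in m, then the turn, a rotation vector about the tool's x, y, z in rad. In form: [[grip, [x, y, z], [ax, ay, az]], ...]. A call has 1 to 12 rows; each row is the pose to reach, as a shift and turn from the pose commanded when the call began, along the tool's axes at that moment; what a row does not reach only later rows make up. A row lasts 1/12 s, in which the tool goes at most 41.7 mm and 7.16 degrees, less where a joint would pass 70% of its speed; a pose out of reach is approached as far as the arm can. A call with a gripper value outside its range is refused whole. The fingers move at their own pace and stop on an object; "squeeze" is the grip in N (left out, the last holds). Time passes only in rows, so rows that repeat a pose let the fingers close. It gives the time, the measured TCP pose, the force and the opening at its end, in the units of the state.
- status.observe(): the state, without advancing time (a new reading comes with each control period).
- eyes.read_camera(name): name is "scene" or "side" or "wrist"; returns a dict with "img" (420x560x3 uint8, red, green, blue), "range_z" (420x560 float32, m along the optical axis (not along the pixel's ray), 0 where there is no reading), "camera_matrix" (3x3 intrinsics, pixels), "T" (4x4, takes a point from camera to world coordinates); the wrist camera has in their place "tool_from_camera" (4x4, takes a point from camera to tool coordinates, whose origin is the TCP and whose axes are the flange's). Camera axes: x right, y down, z forward; pixel columns grow to the right and rows downward; lengths in m; the calibration is good to about 2 mm. The wrist camera is an equidistant fisheye: a pixel r from the principal point sees the ray r / f radians off the axis. A picture is of the moment at which its call begins: read the wrist's pose just before it.
- job.hand_in(): hands the job in, once; it reports no verdict.
The state is a dict: "time": time; "qpos": joint angles; "qvel": joint speeds; "joint_efforts": joint torques, N m; "tool_pos": TCP position; "tool_rot": TCP orientation; "contact_force": force on the tool from outside, world axes, zero at the start; "torque": the same for the moment, N m; "opening": finger opening in m.
Only numpy, scipy, OpenCV 4.12 (cv2) and the standard library are available. Lean on these libraries where they do the work, as an engineer would, in place of code of your own. Each camera call takes 0.05 s, during which the arm holds its last target.

TASK

The water filter in this cupboard is due for a change: grip the bar on top of the cartridge, turn it anticlockwise (seen from above) until the bar lines up with the two pointer ribs on the housing, then lift the cartridge straight up and right out. Keep it upright the whole time, and finish still holding it, still and upright, straight above the open housing so that it drips back in, with about 5 cm of air between its lower end and the housing's rim. Do not put it down or let go, and leave everything else in the cupboard where it stands.

Things in the scene. Friction and masses are not known exactly. Their poses are not given: they have to be found in the camera images.
- cartridge: water-filter cartridge, about 0.3 to 0.5 kg. Origin: centre of its lower end, z up its axis. Grey round body of diameter 72, height 0 to 75 mm; white round cap, diameter 104, 75 to 87 mm; grip bar on the cap along x. Two locking lugs at +x and -x of the body, 49 to 59 mm high, out to 45 mm from the axis. Starts locked in the housing, cap on its rim, origin 25 mm above the housing's origin
- cartridge_bar (a point): point on the cartridge's axis inside the upright grey grip bar, 105 mm above the cartridge's origin. The bar is 74 long along the cartridge's x, 16 thick along y, and stands 33 mm up from the cap (87 to 120 mm above the cartridge's origin). At the start the bar lies 0.75 to 1.15 rad clockwise (seen from above) of the line of the housing's ribs
- housing: filter housing, screwed down: white round pot, outer diameter 110, inner 96, 100 mm high, on a 130 x 130 x 8 plate, pipe stubs at +y and -y out to 86 mm. Origin: centre of its underside on the mat, z up. Two upright grey pointer ribs outside the pot at +x and -x, out to 70 mm, top at 92 mm, mark the unlocked line
- housing_mouth (a point): centre of the open mouth, level with the rim, 100 mm above the housing's origin. Lips in it hold the lugs until the bar (either way round) is in line with the ribs (housing x) within 0.12 rad, reached by anticlockwise turning (yaw grows); a stop blocks it about 0.08 rad past the line. Turning takes about 0.2 N m; sideways play 2 to 3 mm. Unlocked, the cartridge lifts straight out
- turntable: two-tier spinning turntable, bystander, diameter 242, 185 mm high, loaded with small tins (highest about 215 mm). Origin: centre of its underside
- turntable_rim (a point): a point 85 mm from the axis on the turntable's upper tier, turning with it
- pipe_key: chrome T-shaped pipe key lying flat, bystander, 160 long along its x, 80 wide at the T, 24 high. Origin: underside near mid-length
- grout_brush: white grout brush lying bristles down, bystander, 160 long along its x, 28 wide, 43 high. Origin: underside near mid-length
- tablet_tub: grey tub of dishwasher tablets, bystander, diameter 90, 110 mm high. Origin: centre of its underside
- bottle_lime: lime empty spray bottle, bystander, diameter 72, 200 mm high, standing; its head overhangs to 60 mm from the axis. Origin: centre of its underside
- bottle_white: white empty spray bottle, bystander, diameter 72, 200 mm high, standing; its head overhangs to 60 mm from the axis. Origin: centre of its underside
- bottle_blue: blue empty spray bottle, bystander, diameter 72, 200 mm high, standing; its head overhangs to 60 mm from the axis. Origin: centre of its underside
Not all that is in view belongs to the job. Leave any pink look-alike of the housing alone.

How it is judged:
By the outcome, as a careful person would: the job done as asked, in the order asked, and still so for the second after the job is handed in, while the arm keeps its last pose, push and grip.
It also fails if it takes over 35 s, if anything falls off the work surface, if the arm or the gripper's body presses on something with over 40 N, if the wrist force passes 120 N, or if a joint passes its speed limit or range.

## Working session

There is one attempt and no reset: what is moved stays moved. The work goes in short steps, Python scripts to look and compute and a tool call to move; the robot and the scene stay as the last step left them, time stands still between calls to the robot, and variables do not carry over. Pictures are saved under pics/ and viewed, and the job is handed in when it is done.

Besides the shell and the picture viewer there is one more tool, called after "Request:" as a command line: name --argument value ..., lists and objects as JSON in quotes. jog_arm: Moves the arm, as the interface text tells. Its arguments: {"type":"object","properties":{"series":{"type":"array","items":{"type":"array"}},"squeeze":{"type":"number"}},"required":["series"]}

```bash
mkdir -p pics; ls; cat > h.py <<'E'
import numpy as np, cv2
from cell import status, eyes, job
def save(n,im): cv2.imwrite('pics/'+n+'.png',cv2.cvtColor(im,cv2.COLOR_RGB2BGR))
E
python3 - <<'E'
from h import *
import pickle
s=status.observe(); print(s)
d={}
for c in ['scene','side','wrist']:
    d[c]=eyes.read_camera(c); save(c+'0',d[c]['img']); print(c,d[c]['camera_matrix'],d[c].get('T',d[c].get('tool_from_camera')))
pickle.dump(d,open('d0.pkl','wb'))
E
```

```text
pics
{'time': 0.0, 'qpos': array([-1.34200371e+00,  3.42697715e-01,  1.52500448e+00, -1.03368785e-05,
        1.27538465e+00, -1.45998892e-01]), 'qvel': array([-0.00164255,  0.00034947, -0.00264029,  0.0013901 ,  0.00075933,
       -0.00059427]), 'joint_efforts': array([ 7.40061532e-04, -4.31245816e+01, -2.44218886e+01,  7.17497477e-02,
        5.57788624e-02, -1.62716506e-04]), 'tool_pos': array([ 0.19211832, -0.48815776,  0.22606231]), 'tool_rot': array([-3.14011292e+00, -2.07597375e-04,  3.74794374e-01]), 'contact_force': array([-1.06703575, -0.23782824,  0.98343775]), 'torque': array([ 0.00540052, -0.01630461,  0.03726301]), 'opening': 0.09131222731686409}
scene [[518.84102486   0.         271.53486417]
 [  0.         518.84102486 207.40907203]
 [  0.           0.           1.        ]] [[ 0.06245329  0.5495803  -0.83310328  1.54962988]
 [ 0.99803295 -0.02982238  0.055144   -0.05689794]
 [ 0.00546093 -0.83490845 -0.55036175  0.83560995]
 [ 0.          0.          0.          1.        ]]
side [[530.00083924   0.         283.67586561]
 [  0.         530.00083924 204.36457212]
 [  0.           0.           1.        ]] [[-0.6899402  -0.49009562  0.53271832 -0.22111425]
 [-0.72366274  0.48444921 -0.4915498   0.63808428]
 [-0.01716857 -0.72464836 -0.68890492  1.04792911]
 [ 0.          0.          0.          1.        ]]
wrist [[325.1922621    0.         275.81550554]
 [  0.         325.1922621  209.06005801]
 [  0.           0.           1.        ]] [[-6.48649988e-04 -9.65031450e-01 -2.62133324e-01  6.99294305e-02]
 [ 9.99999735e-01 -7.12703816e-04  1.49281979e-04  7.54420792e-04]
 [-3.30885225e-04 -2.62133158e-01  9.65031657e-01 -1.56771713e-01]
 [ 0.00000000e+00  0.00000000e+00  0.00000000e+00  1.00000000e+00]]
```

View pics/scene0.png

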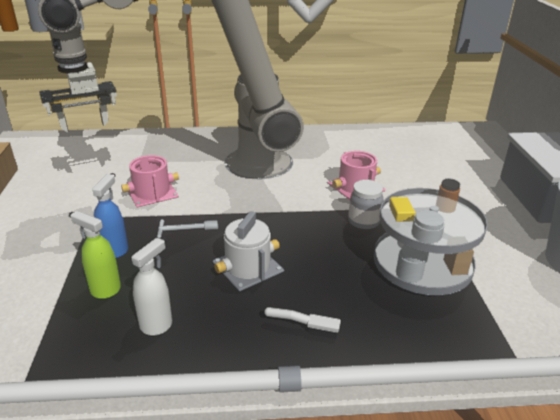

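View pics/side0.png

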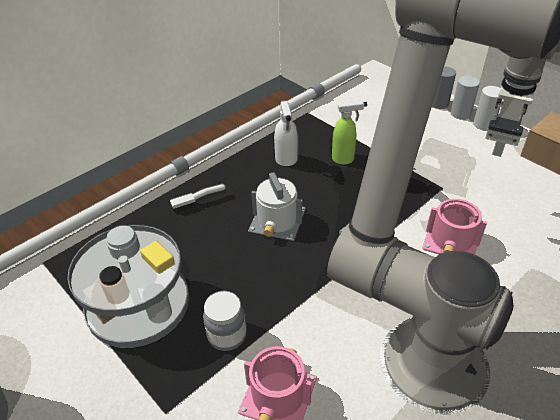

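View pics/wrist0.png

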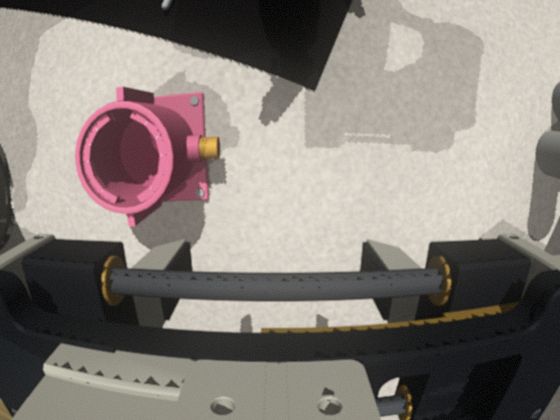

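The scene view shows three candidates. The white housing with its cap and grey bar is at scene (247,248) and side (277,205). The pink empty look-alikes are at scene (150,180) and (358,173). Only the white one has a cartridge, so I'll check it in an enlarged crop and measure it.

```bash
python3 - <<'E'
from h import *
import pickle
d=pickle.load(open('d0.pkl','rb'))
a=cv2.resize(d['scene']['img'][200:300,200:300],None,fx=4,fy=4,interpolation=cv2.INTER_CUBIC)
b=cv2.resize(d['side']['img'][160:260,230:330],None,fx=4,fy=4,interpolation=cv2.INTER_CUBIC)
save('crop0',np.hstack([a,b]))
for c,(u0,v0,u1,v1) in dict(scene=(215,205,285,290),side=(245,165,310,245)).items():
    D=d[c];K=D['camera_matrix'];T=D['T']
    v,u=np.mgrid[v0:v1,u0:u1];z=D['range_z'][v,u];ok=z>0
    P=np.stack([(u-K[0,2])/K[0,0]*z,(v-K[1,2])/K[1,1]*z,z],-1)[ok]@T[:3,:3].T+T[:3,3]
    col=D['img'][v,u][ok]
    for lo,hi in [(.104,.117),(.118,.150)]:
        m=(P[:,2]>lo)&(P[:,2]<hi); Q=P[m]; print(c,lo,m.sum(),Q.mean(0),Q.min(0),Q.max(0))
        if lo==.118:
            e=np.linalg.eigh(np.cov(Q[:,:2].T)); print('axis yaw',np.arctan2(*e[1][::-1,1]),np.sqrt(e[0]))
            r=cv2.minAreaRect(Q[Q[:,2]>.133][:,:2].astype(np.float32)*1000); print(r)
        else:
            print('circ',cv2.minEnclosingCircle(Q[:,:2].astype(np.float32)*1000))
    np.save(f'P_{c}.npy',np.hstack([P,col]))
    h=np.histogram(P[:,2],bins=np.arange(-.01,.16,.01));print(h[0])
E
```

```text
scene 0.104 735 [ 0.56871769 -0.04954564  0.11372203] [ 0.503847   -0.1034668   0.10403188] [0.61434619 0.00127241 0.11697403]
circ ((558.759765625, -52.37202453613281), 56.288063049316406)
scene 0.118 303 [ 0.56391893 -0.04975899  0.1379892 ] [ 0.51658354 -0.07712501  0.11808213] [ 0.60126459 -0.01061457  0.14995062]
axis yaw 2.6724800601834695 [0.00595242 0.02343389]
((555.3026733398438, -49.16510772705078), (16.697614669799805, 78.06739044189453), 65.86195373535156)
[ 449 2379  464  144  174  259  210  152  144  159  180  211  717   65
   64  155]
side 0.104 606 [ 0.54401561 -0.0408461   0.11350843] [ 0.49879373 -0.10105629  0.10402489] [0.60450724 0.00783419 0.11699775]
circ ((552.734375, -47.8768424987793), 56.6401481628418)
side 0.118 272 [ 0.54771782 -0.04337446  0.13374399] [ 0.50508661 -0.09358454  0.118028  ] [0.59481262 0.00189726 0.14999003]
axis yaw 2.767898259983554 [0.01635874 0.02459313]
((550.6932373046875, -46.79761505126953), (16.092529296875, 76.7912826538086), 63.95646667480469)
[ 162 2472  376   92  133  163  176  130  131  136  149  170  672   46
   40  113]
```

View pics/crop0.png

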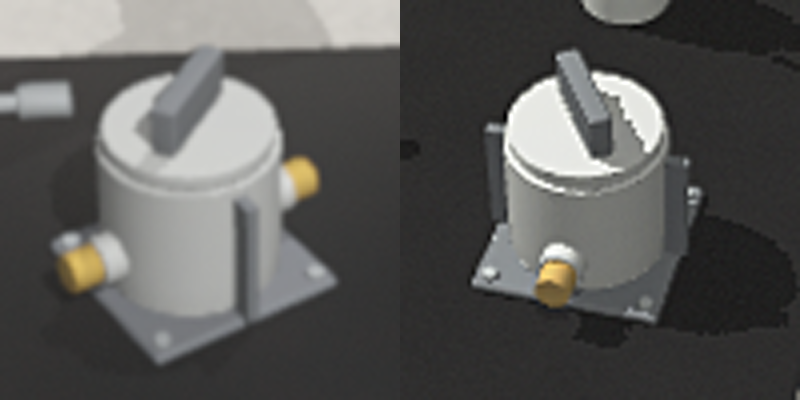

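The crop confirms the white housing: it has a white cap and grey bar, with grey ribs at crop scene (247,203) and side (495,130) and (680,165). Next I measure the rib line and the mouth centre.

```bash
python3 - <<'E'
from h import *
import pickle
d=pickle.load(open('d0.pkl','rb'))
def ray(c,u,v,h):
    D=d[c];K=D['camera_matrix'];T=D['T']
    r=T[:3,:3]@np.array([(u-K[0,2])/K[0,0],(v-K[1,2])/K[1,1],1]);return T[:3,3]+r*(h-T[2,3])/r[2]
for n,a in dict(sc=('scene',261.7,250),sl=('side',253.7,192),sr=('side',300,200.5)).items():
    p=ray(*a,.092);print(n,p, np.arctan2(p[1]+.048,p[0]-.553), np.hypot(p[1]+.048,p[0]-.553))
# plate / ribs / caps from depth
for c in ['scene','side']:
    A=np.load(f'P_{c}.npy');P=A[:,:3]
    z=P[:,2]
    m=(z>.084)&(z<.0965);r=np.hypot(P[:,0]-.553,P[:,1]+.048)
    Q=P[m&(r>.058)&(r<.08)];print(c,'rib pts',np.round(Q,4)[:40].tolist())
    # circle fit to top of cap edge/body
    from scipy.optimize import least_squares
    b=P[(z>.02)&(z<.082)&(r<.0575)&(r>.05)]
    if len(b)>20:
        s=least_squares(lambda x:np.hypot(b[:,0]-x[0],b[:,1]-x[1])-.055,[.553,-.048],loss='soft_l1',f_scale=.001);print('pot',s.x,len(b))
    pl=P[(z>.003)&(z<.014)&(r>.06)&(r<.1)]
    print('plate',cv2.minAreaRect(pl[:,:2].astype(np.float32)*1000),len(pl))
    # bar top with colour
    bt=P[(z>.138)&(z<.152)&(r<.045)];print('bar',len(bt),bt.mean(0),cv2.minAreaRect(bt[:,:2].astype(np.float32)*1000))
E
```

```text
sc [ 0.60159249 -0.01632055  0.092     ] 0.5777387298732483 0.05800705434778689
sl [ 0.60965944 -0.01995845  0.092     ] 0.45957056883585046 0.06321883748789035
sr [ 0.4985282  -0.08481316  0.092     ] -2.5472795097779666 0.0657448517643773
scene rib pts [[0.5964, -0.0872, 0.094], [0.6029, -0.018, 0.0961], [0.6038, -0.0779, 0.0964], [0.6062, -0.0227, 0.0959], [0.6051, -0.0204, 0.0949], [0.607, -0.0182, 0.0963], [0.6041, -0.0157, 0.0939], [0.5957, -0.0874, 0.0876], [0.6045, -0.0803, 0.0941], [0.6057, -0.0734, 0.0948], [0.6053, -0.0227, 0.0922], [0.608, -0.0205, 0.0943], [0.6085, -0.0182, 0.0946], [0.6094, -0.016, 0.0952], [0.6089, -0.0137, 0.0947], [0.6108, -0.0528, 0.095], [0.6112, -0.0505, 0.0952], [0.6089, -0.0229, 0.0921], [0.6089, -0.0206, 0.092], [0.6119, -0.0184, 0.0944], [0.6123, -0.0161, 0.0945], [0.612, -0.0138, 0.0942], [0.6134, -0.0116, 0.0952], [0.604, -0.0782, 0.0878], [0.61, -0.0643, 0.0919], [0.6135, -0.0506, 0.0941], [0.6069, -0.0228, 0.0877], [0.6124, -0.0207, 0.0919], [0.6124, -0.0184, 0.0919], [0.6145, -0.0162, 0.0934], [0.6106, -0.0138, 0.0902], [0.612, -0.0115, 0
[... 1183 characters left out ...]
65, 0.094], [0.5016, -0.0768, 0.0934], [0.5, -0.0789, 0.0931], [0.4942, -0.0805, 0.0959], [0.4928, -0.0828, 0.0954], [0.5026, -0.0777, 0.0886], [0.4991, -0.078, 0.0907], [0.497, -0.0795, 0.0911], [0.4951, -0.0814, 0.0911], [0.492, -0.082, 0.0928], [0.4995, -0.0746, 0.0891], [0.495, -0.0739, 0.0926], [0.4945, -0.0771, 0.0908], [0.4931, -0.0794, 0.0901], [0.4926, -0.0826, 0.0884], [0.4908, -0.0808, 0.0872]]
pot [ 0.5537232  -0.04977691] 556
plate ((540.7886352539062, -40.701332092285156), (180.56591796875, 158.40280151367188), 48.79167938232422) 772
bar 141 [ 0.54918166 -0.04552098  0.14690334] ((550.703857421875, -46.855621337890625), (16.07825469970703, 76.86837768554688), 64.69304656982422)
```

```bash
python3 - <<'E'
from h import *
import pickle
d=pickle.load(open('d0.pkl','rb'))
acc=[]
for c in ['scene','side']:
    D=d[c];K=D['camera_matrix'];T=D['T']
    v,u=np.mgrid[0:420,0:560];z=D['range_z']
    P=np.stack([(u-K[0,2])/K[0,0]*z,(v-K[1,2])/K[1,1]*z,z],-1)@T[:3,:3].T+T[:3,3]
    ok=(z>0)&(P[...,2]>.152)&(P[...,2]<.225)&(P[...,0]>.3)&(P[...,0]<.9)&(abs(P[...,1])<.5)
    n,l,st,ce=cv2.connectedComponentsWithStats(ok.astype(np.uint8))
    for i in range(1,n):
        if st[i,4]>40:
            Q=P[l==i];print(c,ce[i].round(),st[i,4],Q.min(0).round(3),Q.max(0).round(3))
            r=np.hypot(Q[:,0]-.553,Q[:,1]+.049);j=r.argmin();print('   nearest',r[j],np.degrees(np.arctan2(Q[j,1]+.049,Q[j,0]-.553)),Q[j])
E
```

```text
scene [104. 189.] 451 [ 0.409 -0.409  0.152] [ 0.495 -0.37   0.206]
   nearest 0.3370237641003026 -104.08504123076041 [ 0.47098129 -0.37589134  0.17832021]
scene [429. 213.] 2582 [0.451 0.262 0.152] [0.698 0.5   0.217]
   nearest 0.3118877877691931 86.10862330658743 [0.57416631 0.26216873 0.15825322]
scene [ 87. 225.] 593 [ 0.578 -0.439  0.152] [ 0.637 -0.36   0.205]
   nearest 0.31821645840724044 -77.8990508321356 [ 0.61970923 -0.36014561  0.19955477]
scene [149. 256.] 720 [ 0.684 -0.277  0.152] [ 0.759 -0.215  0.204]
   nearest 0.21261821125369712 -51.92309236288426 [ 0.68412562 -0.21636958  0.19388657]
side [285. 113.] 221 [ 0.677 -0.271  0.153] [ 0.753 -0.215  0.207]
   nearest 0.21049113967674565 -52.2428572074281 [ 0.68188706 -0.21541708  0.1903363 ]
side [350. 109.] 365 [ 0.574 -0.435  0.152] [ 0.63  -0.358  0.207]
   nearest 0.31441860169475655 -79.43458612041447 [ 0.61065116 -0.35808801  0.19326147]
side [124. 256.] 1666 [0.451 0.263 0.152] [0.696 0.5   0.196]
   nearest 0.3136948356311577 83.77145813659486 [0.58703419 0.26284311 0.15561476]
side [157. 256.] 619 [0.505 0.297 0.152] [0.579 0.343 0.175]
   nearest 0.34606221051433944 88.61748412849205 [0.56134948 0.29696147 0.16778544]
side [113. 284.] 774 [0.497 0.411 0.152] [0.545 0.458 0.219]
   nearest 0.46141897657374725 94.10399809978813 [0.51997761 0.4112358  0.2002124 ]
```

Request:
jog_arm --series '[[1,[0,0,-0.03],[0,0,0]],[1,[0.01,-0.005,-0.06],[0,0,0]],[1,[0.035,-0.02,-0.06],[0,0,0.05]],[1,[0.065,-0.035,-0.06],[0,0,0.1]],[1,[0.095,-0.053,-0.06],[0,0,0.2]],[1,[0.125,-0.07,-0.06],[0,0,0.3]],[1,[0.155,-0.087,-0.06],[0,0,0.4]],[1,[0.185,-0.103,-0.06],[0,0,0.5]],[1,[0.215,-0.12,-0.06],[0,0,0.6]],[1,[0.245,-0.136,-0.06],[0,0,0.7]],[1,[0.275,-0.153,-0.06],[0,0,0.8]],[1,[0.305,-0.17,-0.06],[0,0,0.8]]]'

```text
time: 1.15
tool_pos: [0.4145, -0.2172, 0.2866]
tool_rot: [3.142, 0.0, -0.431]
contact_force: [-0.1, -0.5, 0.9]
opening: 0.0915
```

Request:
jog_arm --series '[[1,[0.008,-0.03,0],[0,0,0]],[1,[0.016,-0.06,0],[0,0,0]],[1,[0.024,-0.09,0],[0,0,0]],[1,[0.032,-0.12,0],[0,0,0]],[1,[0.04,-0.15,0],[0,0,0]],[1,[0.048,-0.18,0],[0,0,0]],[1,[0.054,-0.2,0],[0,0,0]],[1,[0.056,-0.21,0],[0,0,0]],[1,[0.056,-0.21,0],[0,0,0]],[1,[0.056,-0.21,0],[0,0,0]]]'

```text
time: 1.98
tool_pos: [0.551, -0.0508, 0.2863]
tool_rot: [3.141, 0.001, -0.425]
contact_force: [-0.0, 0.6, 0.6]
opening: 0.0916
```

```bash
python3 - <<'E'
from h import *
import pickle
s=status.observe(); w=eyes.read_camera('wrist'); pickle.dump((s,w),open('w1.pkl','wb')); save('w1',w['img']); print(s['tool_pos'],s['tool_rot'],s['qpos'])
E
```

```text
[ 0.5509897  -0.05076913  0.28631136] [ 3.14075601e+00  9.14211117e-04 -4.24535429e-01] [-2.30025605e-01  3.57926627e-01  1.33561558e+00 -6.48957524e-04
  1.44910915e+00  1.76538488e+00]
```

View pics/w1.png

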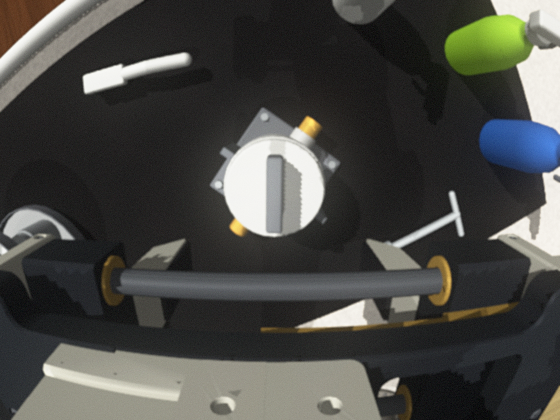

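The wrist view shows the white cap centred at (275,186) with the bar running vertically at column 275, rows 155–232. The ribs are at about (225,152) and (322,219). I'll measure these precisely.

```bash
cat >> h.py <<'E'
from scipy.spatial.transform import Rotation as R
def wray(s,w,u,v,h):
    K=w['camera_matrix'];X=w['tool_from_camera']
    x=(np.asarray(u,float)-K[0,2])/K[0,0];y=(np.asarray(v,float)-K[1,2])/K[1,1];r=np.hypot(x,y)+1e-9
    dc=np.stack([np.sin(r)*x/r,np.sin(r)*y/r,np.cos(r)],-1)
    Rt=R.from_euler('xyz',s['tool_rot']).as_matrix()
    o=Rt@X[:3,3]+s['tool_pos'];dw=dc@(Rt@X[:3,:3]).T
    return o+dw*((h-o[2])/dw[...,2])[...,None]
E
python3 - <<'E'
from h import *
import pickle
s,w=pickle.load(open('w1.pkl','rb'))
im=w['img'];c=im[90:260,190:360]
save('w1c',cv2.resize(c,None,fx=3.5,fy=3.5,interpolation=cv2.INTER_CUBIC))
hsv=cv2.cvtColor(im,cv2.COLOR_RGB2HSV)
print(hsv[160:232:12,262:296:3,2])
E
```

```text
[[244 238 165 169 167 163 153 108 187 245 244 244]
 [245 233 171 171 169 166 152 107 152 163 160 157]
 [245 231 169 167 170 166 149 115 157 164 158 160]
 [244 230 168 168 169 169 142 110 158 162 156 161]
 [245 227 164 163 166 162 137 108 153 159 156 154]
 [244 220 168 167 159 157 127 148 156 157 155 151]]
```

View pics/w1c.png

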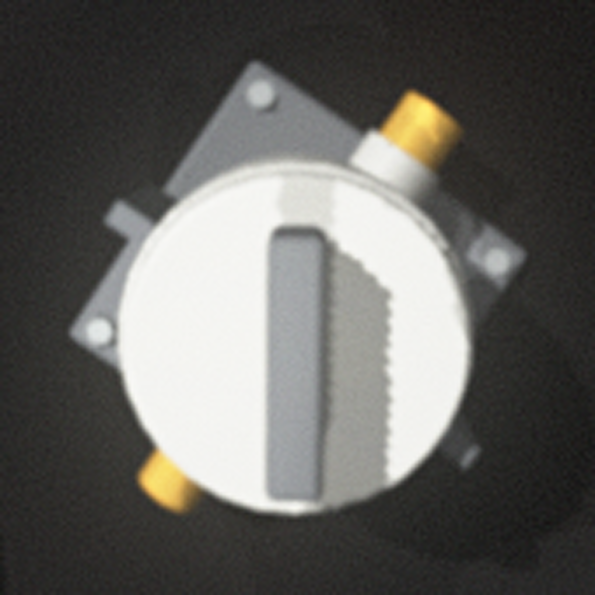

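```bash
python3 - <<'E'
from h import *
import pickle
s,w=pickle.load(open('w1.pkl','rb'))
f=lambda x,y,h:wray(s,w,190+np.array(x)/3.5-.4,90+np.array(y)/3.5-.4,h)
b=f([295,295],[229,497],.145);print('bar',b,b.mean(0),np.arctan2(*(b[0]-b[1])[1::-1]))
r=f([115,466],[214,459],.092);print('ribs',r,r.mean(0),np.arctan2(*(r[0]-r[1])[1::-1]))
p=f([262,98,497],[95,332,260],.010);print('screws',p,'ctr from diag',(p[1]+p[2])/2)
t=f([412,168],[120,480],.05);print('stubs',t,t.mean(0),np.arctan2(*(t[0]-t[1])[1::-1]))
im=w['img'];m=((im.min(2)>200)).astype(np.uint8);n,l,st,ce=cv2.connectedComponentsWithStats(m)
hull=None
L=set(l[150:225,235:320].ravel())-{0};pts=np.argwhere(np.isin(l,[i for i in L if st[i,4]>200]))[:,::-1]
h=cv2.convexHull(pts.astype(np.int32))[:,0]
Q=wray(s,w,h[:,0],h[:,1],.110);print('cap',cv2.minEnclosingCircle(Q[:,:2].astype(np.float32)*1000))
E
```

```text
bar [[ 0.58859103 -0.06696776  0.145     ]
 [ 0.52123645 -0.03635753  0.145     ]] [ 0.55491374 -0.05166264  0.145     ] -0.42656000057254984
ribs [[ 0.61170317 -0.01581367  0.092     ]
 [ 0.49330689 -0.08450952  0.092     ]] [ 0.55250503 -0.0501616   0.092     ] 0.5257481065589571
screws [[ 0.62826487 -0.07073249  0.01      ]
 [ 0.57223117  0.02571595  0.01      ]
 [ 0.53404823 -0.12721104  0.01      ]] ctr from diag [ 0.5531397  -0.05074754  0.01      ]
stubs [[ 0.59827739 -0.11491472  0.05      ]
 [ 0.51631473  0.01726935  0.05      ]] [ 0.55729606 -0.04882269  0.05      ] -1.015753936274759
cap ((555.0415649414062, -51.0231819152832), 53.286354064941406)
```

Request:
jog_arm --series '[[1,[0.0025,-0.001,0.03],[0,0,0]],[1,[0.0025,-0.001,0.06],[0,0,0]],[1,[0.0025,-0.001,0.09],[0,0,0]],[1,[0.0025,-0.001,0.115],[0,0,0]],[1,[0.0025,-0.001,0.135],[0,0,0]],[1,[0.0025,-0.001,0.15],[0,0,0]],[1,[0.0025,-0.001,0.16],[0,0,0]],[1,[0.0025,-0.001,0.166],[0,0,0]],[1,[0.0025,-0.001,0.168],[0,0,0]],[1,[0.0025,-0.001,0.168],[0,0,0]],[1,[0.0025,-0.001,0.168],[0,0,0]]]'

```text
time: 2.95
tool_pos: [0.5546, -0.051, 0.1197]
tool_rot: [-3.141, -0.002, -0.425]
contact_force: [-0.1, 0.1, 0.3]
opening: 0.0919
```

```bash
python3 - <<'E'
from h import *
import pickle
s=status.observe(); w=eyes.read_camera('wrist'); save('w2',w['img']); print(s['tool_pos'],s['tool_rot'],s['contact_force'],s['torque'])
c=eyes.read_camera('side'); save('s2',cv2.resize(c['img'][120:270,200:360],None,fx=4,fy=4))
E
```

```text
[ 0.55462965 -0.05102087  0.1196746 ] [-3.14139255e+00 -1.74319690e-03 -4.25492181e-01] [-0.13674887  0.05586726  0.28704679] [ 0.04279798 -0.00384845 -0.04654454]
```

View pics/w2.png

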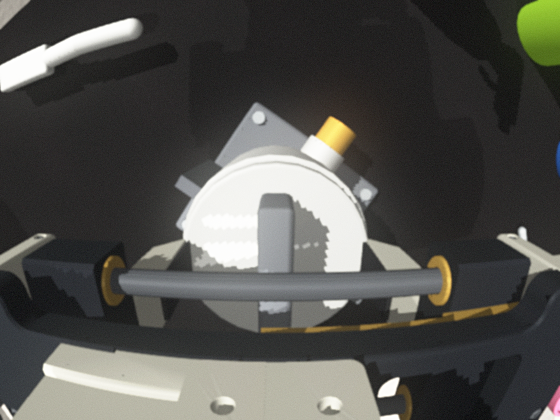

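View pics/s2.png

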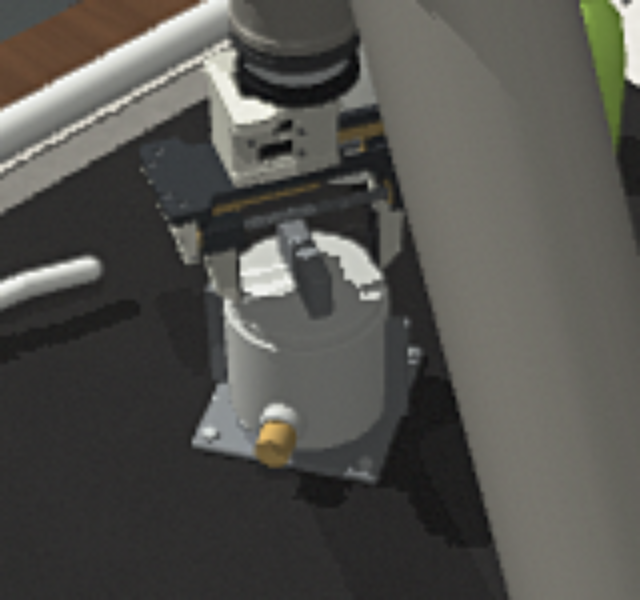

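The wrist view shows the bar centred between the open fingers (bar at column 276) and clear of the cap. The side view agrees. I'll drop 2 mm and close.

Request:
jog_arm --series '[[1,[0,0,0.002],[0,0,0]],[-1,[0,0,0.002],[0,0,0]],[-1,[0,0,0.002],[0,0,0]],[-1,[0,0,0.002],[0,0,0]],[-1,[0,0,0.002],[0,0,0]],[-1,[0,0,0.002],[0,0,0]],[-1,[0,0,0.002],[0,0,0]],[-1,[0,0,0.002],[0,0,0]],[-1,[0,0,0.002],[0,0,0]],[-1,[0,0,0.002],[0,0,0]],[-1,[0,0,0.002],[0,0,0]],[-1,[0,0,0.002],[0,0,0]]]' --squeeze 50

```text
time: 4.05
tool_pos: [0.5541, -0.0506, 0.1167]
tool_rot: [3.142, -0.0, -0.425]
contact_force: [-0.1, -0.3, -0.1]
opening: 0.023
```

Request:
jog_arm --series '[[-1,[0,0,0],[0,0,0]],[-1,[0,0,0],[0,0,0]],[-1,[0,0,0],[0,0,0]],[-1,[0,0,0],[0,0,0]],[-1,[0,0,0],[0,0,0]]]'

```text
time: 4.47
tool_pos: [0.5542, -0.0506, 0.1167]
tool_rot: [-3.142, -0.0, -0.425]
contact_force: [-0.3, 0.7, 0.2]
opening: 0.0159
```

Request:
jog_arm --series '[[-1,[0,0,0],[0,0,-0.05]],[-1,[0,0,0],[0,0,-0.12]],[-1,[0,0,0],[0,0,-0.2]],[-1,[0,0,0],[0,0,-0.28]],[-1,[0,0,0],[0,0,-0.36]],[-1,[0,0,0],[0,0,-0.44]],[-1,[0,0,0],[0,0,-0.52]],[-1,[0,0,0],[0,0,-0.6]],[-1,[0,0,0],[0,0,-0.68]],[-1,[0,0,0],[0,0,-0.75]],[-1,[0,0,0],[0,0,-0.82]],[-1,[0,0,0],[0,0,-0.88]]]'

```text
time: 5.47
tool_pos: [0.5541, -0.0507, 0.1167]
tool_rot: [3.141, 0.0, 0.458]
contact_force: [-1.1, 0.3, -0.2]
opening: 0.016
```

Request:
jog_arm --series '[[-1,[0,0,0],[0,0,-0.03]],[-1,[0,0,0],[0,0,-0.06]],[-1,[0,0,0],[0,0,-0.07]],[-1,[0,0,0],[0,0,-0.07]],[-1,[0,0,0],[0,0,-0.07]]]'

```text
time: 5.88
tool_pos: [0.5541, -0.0507, 0.1167]
tool_rot: [3.141, 0.0, 0.524]
contact_force: [-0.2, -0.1, -0.7]
opening: 0.0158
```

```bash
python3 - <<'E'
from h import *
s=status.observe(); w=eyes.read_camera('wrist'); save('w3',w['img']); print(s['tool_pos'],s['tool_rot'],s['contact_force'],s['torque'],s['opening'])
c=eyes.read_camera('side'); d=eyes.read_camera('scene'); f=lambda i:cv2.resize(i,(400,400),interpolation=cv2.INTER_CUBIC)
save('s3',np.hstack([f(c['img'][140:260,220:340]),f(d['img'][180:300,190:310])]))
E
```

```text
[ 0.55413106 -0.05074434  0.116713  ] [3.14137306e+00 1.25854047e-04 5.24065643e-01] [-0.20798284 -0.05504957 -0.67563056] [-0.05385333 -0.03863477  0.08113672] 0.015794129515008925
```

View pics/w3.png

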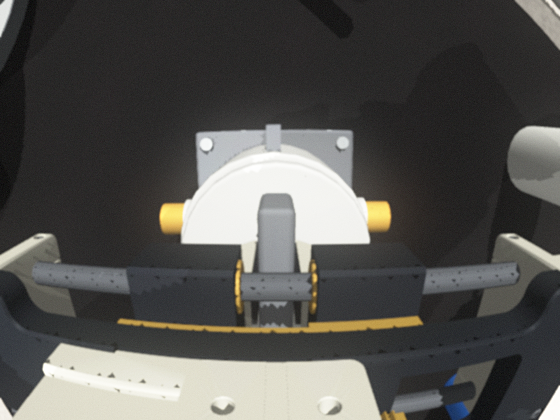

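View pics/s3.png

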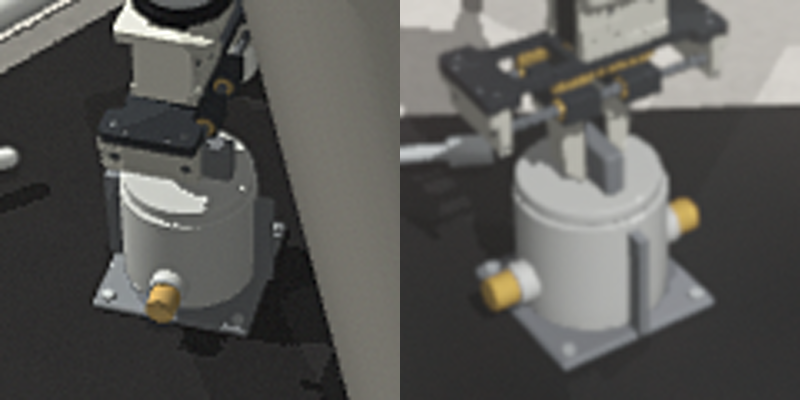

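The wrist view has the bar (column 276) in line with the rib (column 273, row 135). I'll lift gently first and check the force.

Request:
jog_arm --series '[[-1,[0,0,-0.002],[0,0,0]],[-1,[0,0,-0.005],[0,0,0]],[-1,[0,0,-0.008],[0,0,0]],[-1,[0,0,-0.012],[0,0,0]],[-1,[0,0,-0.012],[0,0,0]]]' --squeeze 55

```text
time: 6.45
tool_pos: [0.5546, -0.0507, 0.1296]
tool_rot: [3.141, -0.001, 0.525]
contact_force: [0.5, 0.4, -3.8]
opening: 0.0158
```

```bash
python3 - <<'E'
from h import *
s=status.observe(); print(s['tool_pos'],s['tool_rot'],s['contact_force'],s['torque'],s['opening'])
c=eyes.read_camera('side'); d=eyes.read_camera('scene'); f=lambda i:cv2.resize(i,(400,400),interpolation=cv2.INTER_CUBIC)
save('s4',np.hstack([f(c['img'][140:260,220:340]),f(d['img'][180:300,190:310])]))
E
```

```text
[ 0.55455512 -0.050664    0.12956056] [ 3.14067506e+00 -9.28496317e-04  5.24802715e-01] [ 0.46146453  0.39607696 -3.79284952] [-0.06425723 -0.05756624 -0.0096188 ] 0.015849356519050277
```

View pics/s4.png

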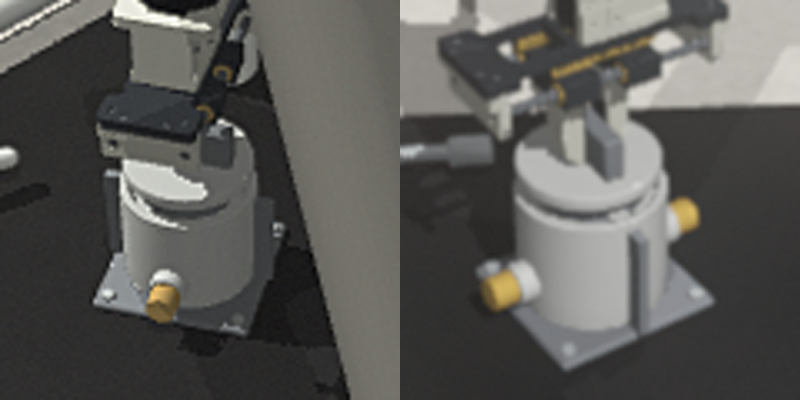

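The cap is off the rim in both views and the force is only the weight (about 4 N). I'll continue straight up by another 113 mm, for 125 mm in total.

Request:
jog_arm --series '[[-1,[0,0,-0.006],[0,0,0]],[-1,[0,0,-0.016],[0,0,0]],[-1,[0,0,-0.03],[0,0,0]],[-1,[0,0,-0.045],[0,0,0]],[-1,[0,0,-0.06],[0,0,0]],[-1,[0,0,-0.075],[0,0,0]],[-1,[0,0,-0.09],[0,0,0]],[-1,[0,0,-0.1],[0,0,0]],[-1,[0,0,-0.108],[0,0,0]],[-1,[0,0,-0.113],[0,0,0]],[-1,[0,0,-0.113],[0,0,0]],[-1,[0,0,-0.113],[0,0,0]]]'

```text
time: 7.55
tool_pos: [0.554, -0.0506, 0.2414]
tool_rot: [-3.141, 0.0, 0.525]
contact_force: [-0.5, -0.7, -4.6]
opening: 0.0158
```

Request:
jog_arm --series '[[-1,[0,0,0],[0,0,0]],[-1,[0,0,0],[0,0,0]],[-1,[0,0,0],[0,0,0]],[-1,[0,0,0],[0,0,0]],[-1,[0,0,0],[0,0,0]],[-1,[0,0,0],[0,0,0]]]'

```text
time: 8.05
tool_pos: [0.5541, -0.0506, 0.2416]
tool_rot: [-3.142, 0.0, 0.525]
contact_force: [-0.2, -0.2, -3.7]
opening: 0.0153
```

```bash
python3 - <<'E'
from h import *
import pickle
s=status.observe(); print(s['tool_pos'],s['tool_rot'],s['contact_force'],s['opening'],abs(s['qvel']).max())
c=eyes.read_camera('side'); d=eyes.read_camera('scene'); f=lambda i:cv2.resize(i,(400,560),interpolation=cv2.INTER_CUBIC)
pickle.dump(dict(side=c,scene=d,s=s),open('d5.pkl','wb'))
save('s5',np.hstack([f(c['img'][100:268,220:340]),f(d['img'][130:298,190:310])]));save('scene5',d['img'])
E
```

```text
[ 0.55413118 -0.05062101  0.24156817] [-3.14150152e+00  1.85013236e-04  5.24784601e-01] [-0.22255918 -0.17995504 -3.67792406] 0.015343929233800254 0.0019341970236013755
```

View pics/s5.png

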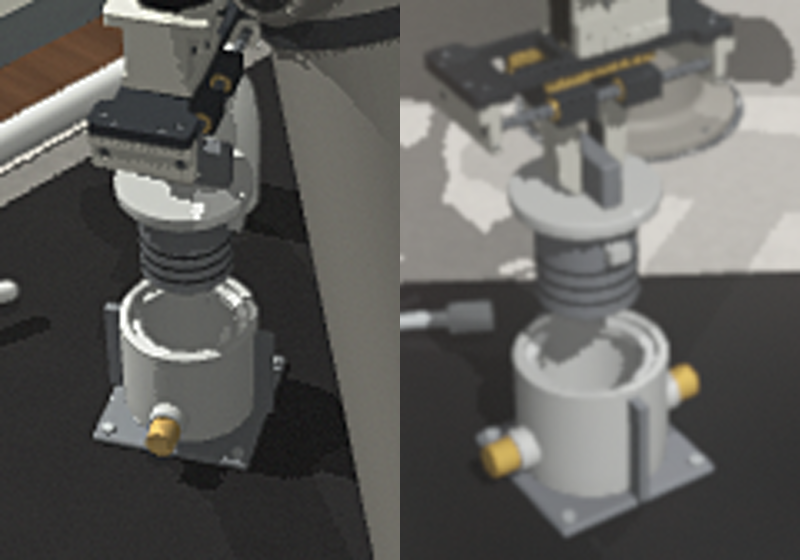

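View pics/scene5.png

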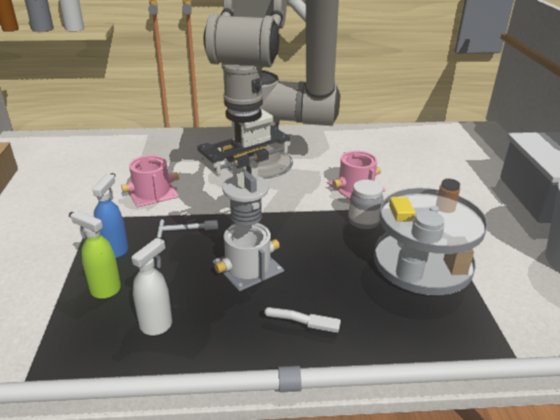

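Both views show the cartridge clear above the open mouth, and the other things appear unmoved. I'll check the gap, tilt and slip from depth.

```bash
python3 - <<'E'
from h import *
import pickle
from scipy.optimize import least_squares
D5=pickle.load(open('d5.pkl','rb'));d0=pickle.load(open('d0.pkl','rb'))
for c in ['scene','side']:
    D=D5[c];K=D['camera_matrix'];T=D['T'];z=D['range_z'];v,u=np.mgrid[0:420,0:560]
    P=np.stack([(u-K[0,2])/K[0,0]*z,(v-K[1,2])/K[1,1]*z,z],-1)@T[:3,:3].T+T[:3,3]
    r=np.hypot(P[...,0]-.554,P[...,1]+.0505)
    cap=P[(z>0)&(r<.053)&(abs(P[...,2]-.237)<.008)]
    cf=np.linalg.lstsq(np.c_[cap[:,:2]-[.554,-.0505],np.ones(len(cap))],cap[:,2],rcond=None)[0];print(c,'cap slope,z',cf,np.median(cap[:,2]),len(cap))
    b=P[(z>0)&(r<.045)&(P[...,2]>.13)&(P[...,2]<.22)]
    print(' body z lowest',np.percentile(b[:,2],[0,1,3,6]).round(4))
    for lo,hi in [(.15,.175),(.175,.2)]:
        q=b[(b[:,2]>lo)&(b[:,2]<hi)];s=least_squares(lambda x:np.hypot(q[:,0]-x[0],q[:,1]-x[1])-.0355,[.554,-.05],loss='soft_l1',f_scale=.001);print(' axis',lo,s.x,len(q))
    df=np.abs(D['img'].astype(int)-d0[c]['img']).max(2)>40
    save('diff_'+c,(df*255).astype(np.uint8)[...,None].repeat(3,2))
E
```

```text
scene cap slope,z [-0.04747391 -0.00179663  0.2398422 ] 0.23963386178000445 707
 body z lowest [0.1519 0.1553 0.1565 0.1582]
 axis 0.15 [ 0.55369618 -0.05066453] 228
 axis 0.175 [ 0.55420988 -0.05071835] 283
side cap slope,z [ 0.03908231 -0.0370457   0.24076143] 0.24002476853533383 548
 body z lowest [0.1526 0.155  0.1577 0.1592]
 axis 0.15 [ 0.55334599 -0.05048409] 160
 axis 0.175 [ 0.55297987 -0.04991612] 209
```

View pics/diff_scene.png

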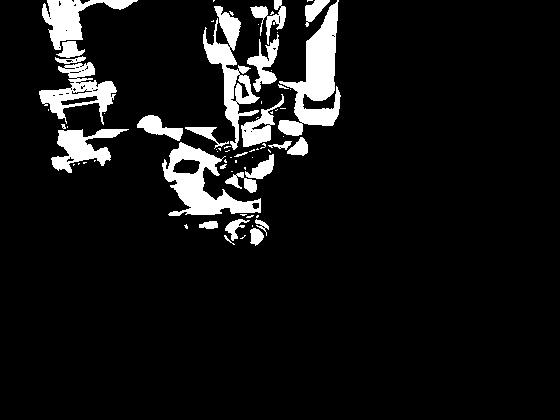

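```bash
python3 - <<'E'
from h import *
s=status.observe(); print(s['time'],s['tool_pos'],s['opening'])
print(job.hand_in())
E
```

```text
8.15 [ 0.5541325  -0.05062627  0.24167616] 0.01568509582160993
the job is handed in; nothing more can be done
None
```

The cartridge is unlocked, lifted out and held upright above the open housing; I handed the job in at 8.15 s. I gripped the bar, turned it about 0.95 rad anticlockwise to the rib line and lifted it straight up 125 mm.

**Last checks:**
- **Alignment:** the final tool yaw was 0.525 rad, against 0.517 to 0.541 rad for the rib line depending on which features I used.
- **Position:** the cartridge axis is within about 1 mm of the housing axis.
- **Gap to the rim:** it should be 50 mm from the arm pose and 51 to 52 mm from the depth image. The cap read 3 mm higher than expected, but about 1.7 mm of that was already there before the lift.
- **Hold:** the bar is gripped at 55 N with an opening of 15.7 mm, the force is just the cartridge's weight (about 4 N), and the arm is still.
- **Upright:** the body axis agrees at two heights to within about 1 mm. The cap slope from depth was inconsistent between the two cameras (about 0.04 to 0.05 with opposite signs). I put that down to edge noise because the tool's tilt reads zero.
- **Other items:** comparing the scene-camera image with the first one shows changes only at the arm, its shadows and the cartridge. The shadow falls near the pipe key, which looked unmoved.

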